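# Clamp the sample cell and hold the photometer shutter half open

### The arm

A 7-joint arm with a two-finger parallel gripper is mounted at the origin on the work surface. World frame = base frame: x ahead of the robot, y to its left, z up, the work surface at z = 0. Lengths are in m, angles in rad, forces in N, time in s.
With the tool pointing down it reaches from about 0.425 to 0.925 m from the base axis. Payload 6.8 kg.
Tool frame: the origin (TCP) lies on the centre line of the jaws, within the pads' length; the fingertips stand 11 mm ahead of it and the grasp point (between the pads) lies 8 mm behind it; z points along the fingers, y is the direction in which the jaws open and shut (so a half turn about z gives the same grasp; the last joint's range is limited). The gripper opens to 85 mm and grips with 20 to 120 N. Pads are 22 mm wide; open, the fingers measure 114 mm over their backs; the gripper's body (76 mm by 85 mm) begins 54 mm behind the grasp point. The pads swing forward as they close: fully open they stand 13 mm farther back than shut.
Start: joints at [-1.326, 0.477, 0.022, 1.555, -0.011, 1.109, -0.083], TCP at [0.233, 0.633, 0.242] pointing down, gripper open.
Joint ranges: [-2.96, 2.96], [-0.34, 2.1], [-1.41, 1.46], [0.24, 2.44], [-1.37, 4.51], [0.17, 1.92], [-2.96, 2.96]. Speed limits (rad/s): [2.39, 2.39, 3.14, 3.14, 3.14, 3.14, 3.14].

### API

Orientations are given as a rotation vector (axis times angle).
In Python, from bench import r gives the robot as it stands.
- The arm moves only by the tool send_rows, never from a script. Its argument "deltas" is a list of rows, each a list of 7 numbers: the opening, from 0 (shut) to 1 (fully open), then the shift along the tool's x, y, z as a fraction of full scale, then the turn, a rotation vector about the tool's x, y, z as a fraction of full scale. In form: [[hand, x, y, z, ax, ay, az], ...]. A call has 1 to 20 rows; each row is the pose to reach, as a shift and turn from the pose commanded when the call began, along the tool's axes at that moment, turning the shorter way round; what a row does not reach only later rows make up. Full scale, the value 1, is 150 mm for a shift and 180 degrees for a turn. A row lasts 1/12 s, in which the tool goes at most 41.7 mm and 7.16 degrees, less where a joint would pass 70% of its speed; a pose out of reach is approached as far as the arm can. A call with a number of a shift or a turn outside -1 to 1 is refused whole. A call with a gripper value outside its range is refused whole. The fingers move at their own pace and stop on an object; "squeeze" is the grip in N (left out, the last holds). Time passes only in rows, so rows that repeat a pose let the fingers close. It gives the time, the measured TCP pose, the force and the opening at its end, in the units of the state.
- r.get_obs(): the state, without advancing time (a new reading comes with each control period).
- r.grab_frame(name): name is "scene" or "top" or "wrist"; returns a dict with "pixels" (480x640x3 uint8, red, green, blue), "camera_matrix" (3x3 intrinsics, pixels), "rvec" (rotation vector, rad) and "tvec" (3), from world to camera coordinates, as OpenCV has them. Camera axes: x right, y down, z forward; pixel columns grow to the right and rows downward; lengths in m; the calibration is good to about 2 mm. A picture is of the moment at which its call begins. There is no depth.
- r.hand_in(): hands the job in, once; it reports no verdict.
The state is a dict: "clock": time; "joints": joint angles; "qvel": joint speeds; "tau": joint torques, N m; "tcp_pos": TCP position; "orientation": TCP orientation; "contact_force": force on the tool from outside, world axes, zero at the start; "moment": the same for the moment, N m; "grip_width": finger opening in m.
Only numpy, scipy, OpenCV 4.12 (cv2) and the standard library are available. Lean on these libraries where they do the work, as an engineer would, in place of code of your own. Each camera call takes 0.05 s, during which the arm holds its last target. There are 200 camera calls.

### The job

In the cell holder on the optical board, turn the little crank clockwise (seen from above) until the sliding jaw clamps the capped sample cell firmly against the fixed jaw. Then, and not before the cell is clamped, take the upright tab of the spring-return shutter, slide it open to half of its travel, and finish while holding it there with the fingers: the spring shuts it if you let go. Leave the beaker, the bottle and the meter where they are.

Things in the scene. Friction and masses are not known exactly. Their poses are not given: they have to be found in the camera images.
- board: Fixed dark steel optical board, 230 x 520 x 12 mm, with an aluminium rail along its y axis; a white lamp head (its top 87 mm above the table) stands at its -y end, a grey detector head (82 mm) at its +y end. Origin on the table under the beam line, mid-length; the board reaches from 70 mm on the -x side to 160 mm on the +x side of it. The cell holder and the shutter unit stand on it, square to it; either may be the one nearer the lamp.
- holder: Fixed cell holder (a small vise) on the board. Origin on the board's top, under the beam line; axes parallel to the board's. Along its x axis, in its own frame: a steel fixed jaw whose clamping face is at x = -14 mm and looks to +x; then the sample cell; then the sliding jaw; then a grey gearbox 50 x 60 mm centred at x = +105 mm (top 66 mm above the origin), with the crank on top. Cell floor 20 mm above the origin. A clamped cell is centred at x = 0.
- jaw: Steel sliding jaw of the holder, 64 mm wide. Origin in the middle of its clamping face, which looks to the holder's -x. Driven by the crank: it moves 8 mm to -x per radian of crank turn, and is at holder x = 50 mm when the crank reads 0. It meets a cell that stands against the fixed jaw at x = 14 mm (crank about 4.5 rad).
- crank (a joint): Crank angle in rad, 0 to 5.2, growing clockwise seen from above, which closes the jaw. At 0 the arm points to the holder's +x. Turning takes about 3 N at the knob (friction) and more once the jaw presses on the cell; friction keeps it where it is left, so the clamp stays tight. A firm clamp needs some 5 to 8 N at the knob.
- crank_axis (a point): Point on the crank's vertical axis at the height of the middle of its knob, 110 mm above the table. Axes parallel to the holder's. Does not move with the crank.
- crank_knob (a point): Centre of the crank's knob: an upright black cylinder, 18 mm in diameter and 40 mm tall (90 to 130 mm above the table), which spins freely on the crank's arm, 35 mm from the axis. Grasp it from above. The steel arm below it ends 90 mm above the table.
- cell: Loose square glass sample cell, 28 x 28 x 46 mm, with a white round cap 10 mm high and 25 mm across, about 90 g. Origin at the centre of its underside. It stands upright between the jaws and is pushed along by the sliding jaw; it need not be touched.
- shutter_unit: Fixed grey shutter housing on the board, 100 mm along x, 48 mm along y, flat top 100 mm above the table. Origin on the board's top, under the beam line; axes parallel to the board's. A window faces the beam; the dark steel blade in it covers it when shut. On top runs a black slot along x with three tick marks on its -y side: shut, half (longer), open.
- shutter (a joint): Travel of the shutter in m, 0 (shut) to 0.040 (fully open), growing towards the shutter unit's +x, away from the robot; half travel is 0.020. A spring pushes it shut: 4 N when shut, 9 N at half, 14 N fully open.
- tab: Upright steel tab of the shutter, 12 mm along the slide (x), 22 mm across (y), 38 mm tall, 102 to 140 mm above the table. Origin at the centre of its underside.
- tab_centre (a point): Centre of the tab, 121 mm above the table, where to grasp it from above. Axes parallel to the shutter unit's.
- half_mark (a point): Fixed point where the tab's centre must be at half travel. Axes parallel to the shutter unit's.
- beaker: Bystander: loose glass beaker, 84 mm across, 110 mm tall. Origin at the centre of its underside.
- bottle: Bystander: loose white plastic bottle, 64 mm across, 130 mm tall. Origin at the centre of its underside.
- meter: Bystander: loose beige handheld meter with a blue face, lying flat, 170 x 85 x 32 mm. Origin at the centre of its underside.

How it is judged:
By the outcome, as a careful person would: the job done as asked, in the order asked, and still so for the second after the job is handed in, while the arm keeps its last pose, push and grip.
It also fails if it takes over 48 s, if anything falls off the work surface, if the arm or the gripper's body presses on something with over 40 N, if the wrist force passes 120 N, or if a joint passes its speed limit or range.

## Working session

There is one attempt and no reset: what is moved stays moved. The work goes in short steps, Python scripts to look and compute and a tool call to move; the robot and the scene stay as the last step left them, time stands still between calls to the robot, and variables do not carry over. Pictures are saved under pics/ and viewed, about 8 in all and at most 12, crops included, and the job is handed in when it is done.

Besides the shell and the picture viewer there is one more tool, called after "Request:" by a JSON object that holds its "method" and its "body". send_rows: Moves the arm, as the interface text tells. Shift numbers are shares of 150 mm and turn numbers shares of 180 degrees, none past 1 either way. Its arguments: {"type":"object","properties":{"deltas":{"type":"array","items":{"type":"array","items":{"type":"number"}}},"squeeze":{"type":"number"}},"required":["deltas"]}

```bash
ls; mkdir -p pics; cat > h.py <<'E'
import numpy as np, cv2
from scipy.spatial.transform import Rotation as R
from bench import r
def grab(n,f=None):
    g=r.grab_frame(n)
    if f: cv2.imwrite('pics/'+f,g['pixels'][:,:,::-1])
    np.savez('/tmp/'+n+'.npz',**{k:np.array(v) for k,v in g.items()})
    return g
def ray(g,u,v,z):
    Rm=cv2.Rodrigues(np.array(g['rvec'],float))[0]; t=np.array(g['tvec'],float).ravel()
    d=Rm.T@np.linalg.solve(np.array(g['camera_matrix']),[u,v,1.]); c=-Rm.T@t
    return c+d*(z-c[2])/d[2]
def proj(g,P):
    return cv2.projectPoints(np.array(P,float).reshape(-1,3),np.array(g['rvec'],float),np.array(g['tvec'],float),np.array(g['camera_matrix']),None)[0].reshape(-1,2)
E
python3 - <<'E'
from h import *
grab('scene','s1.png');grab('top','t1.png')
o=r.get_obs();print(o)
print(R.from_rotvec(o['orientation']).as_matrix().round(3))
E
```

```text
pics
{'clock': 0.1, 'joints': array([-1.32610527,  0.47771276,  0.02236135,  1.55635314, -0.01153572,
        1.10930301, -0.08313781]), 'qvel': array([ 4.72940263e-05,  4.75404806e-04, -9.88693601e-05, -2.48920519e-04,
       -4.67202742e-05, -1.68811575e-06,  4.19733896e-05]), 'tau': array([ 4.34639660e-03, -5.97760141e+01,  1.61393087e+00, -2.81952256e+01,
        1.29107048e-02,  4.97557325e-03,  4.92064885e-06]), 'tcp_pos': array([0.23305645, 0.63293762, 0.24142618]), 'orientation': array([-5.51337161e-01, -3.09263762e+00,  2.57100948e-03]), 'contact_force': array([-1.08534449, -0.27410251, -0.57441338]), 'moment': array([ 0.00636643,  0.03205067, -0.02320562]), 'grip_width': 0.08548911251485711}
[[-0.938  0.346 -0.   ]
 [ 0.346  0.938 -0.002]
 [-0.    -0.002 -1.   ]]
```

View pics/s1.png

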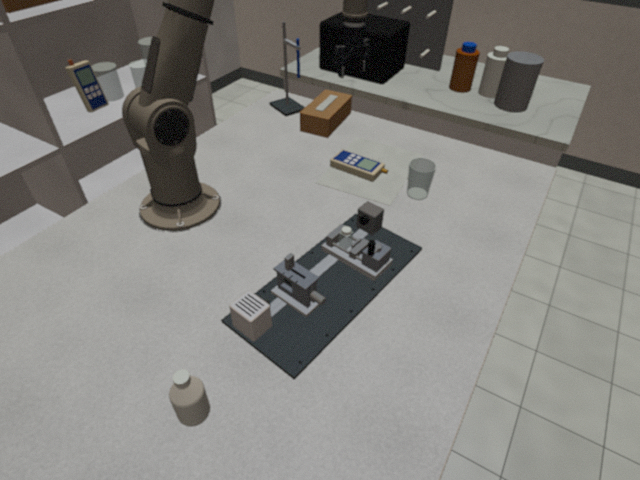

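View pics/t1.png

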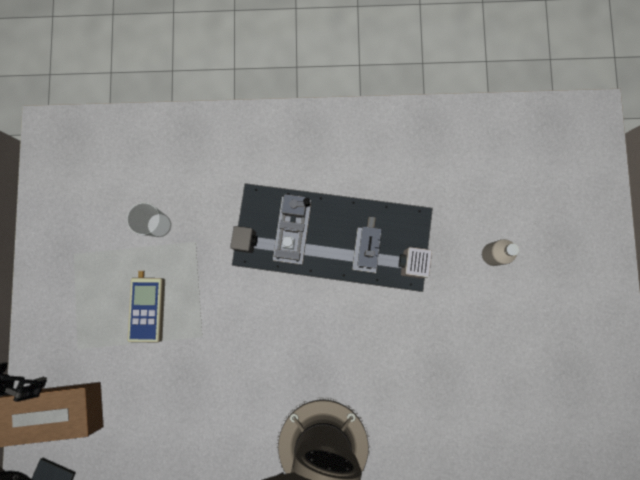

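The scene view shows the lamp at (250,315), the shutter at (295,285), the holder at (360,245) with its black knob at (372,247), and the beaker and bottle clear of the board. In the top view the board corners are about (245,184), (432,207), (424,291), (233,265); the knob is near (307,202) and the shutter near (369,243). Next I'll convert these to world positions.

```bash
python3 - <<'E'
from h import *
g=dict(np.load('/tmp/top.npz')); s=dict(np.load('/tmp/scene.npz'))
im=g['pixels']
hsv=cv2.cvtColor(im,cv2.COLOR_RGB2HSV)
m=(hsv[...,2]<75).astype(np.uint8); m[:150]=0;m[330:]=0;m[:,:200]=0;m[:,460:]=0
m=cv2.morphologyEx(m,cv2.MORPH_CLOSE,np.ones((15,15)))
c=max(cv2.findContours(m,0,2)[0],key=cv2.contourArea)
rc=cv2.minAreaRect(c);b=cv2.boxPoints(rc);print(rc)
W=np.array([ray(g,*p,.012) for p in b]);print(b.round(1),W.round(4))
for i in range(4): print(np.linalg.norm(W[i]-W[i-1]), np.degrees(np.arctan2(*(W[i]-W[i-1])[1::-1])))
print('base',proj(g,[0,0,0]),'tcp',proj(g,[.233,.633,.242]))
a=cv2.resize(im[175:300,225:445],None,fx=3.6,fy=3.6,interpolation=2)
cv2.imwrite('pics/t2.png',a[:,:,::-1])
a=cv2.resize(s['pixels'][190:350,220:430],None,fx=3.6,fy=3.6,interpolation=2)
cv2.imwrite('pics/s2.png',a[:,:,::-1])
E
```

```text
((332.19879150390625, 236.93673706054688), (191.60223388671875, 82.94657897949219), 7.46056604385376)
[[231.8 265.6]
 [242.6 183.4]
 [432.6 208.3]
 [421.8 290.5]] [[ 0.4747  0.2363  0.012 ]
 [ 0.7014  0.207   0.012 ]
 [ 0.6199 -0.3104  0.012 ]
 [ 0.3986 -0.2719  0.012 ]]
0.5138302097085908 81.47780679805095
0.22859607328189463 -7.347692040359912
0.5238400690831093 -98.95104897687546
0.22468991109390676 170.12375083066604
base [[322.53173585 446.04371708]] tcp [[ 24.48486832 374.38124277]]
```

View pics/t2.png

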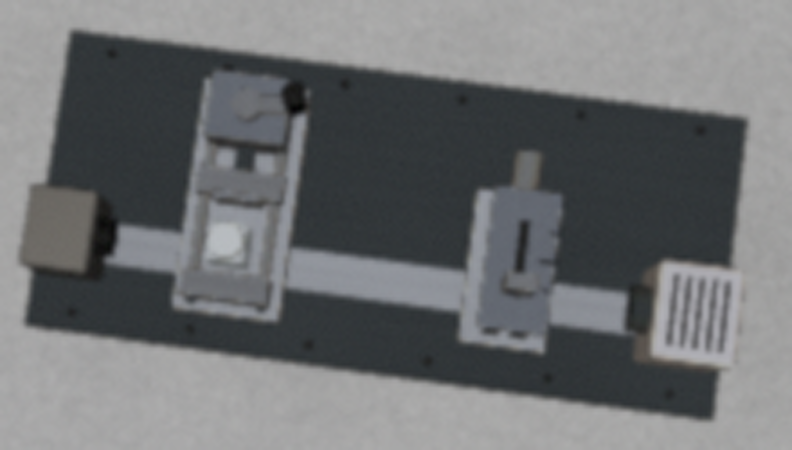

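View pics/s2.png

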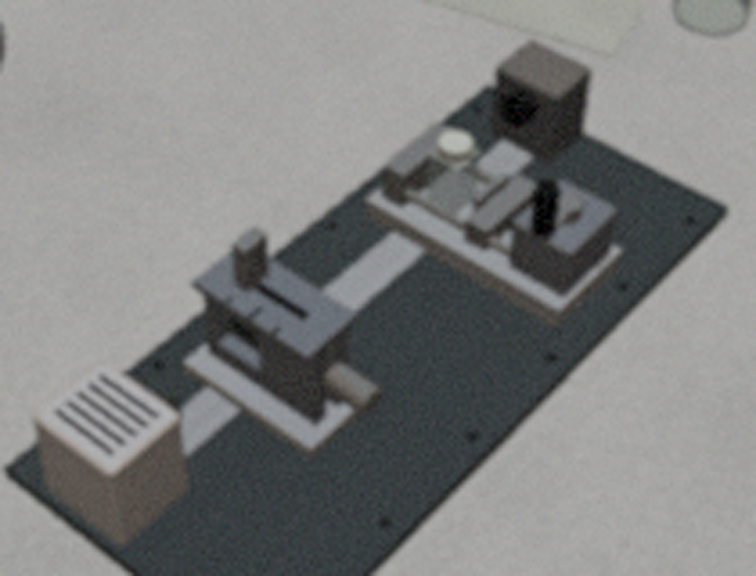

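The enlarged top view shows the crank arm going from its axis (243,103) to the knob (294,97), so it points roughly to the holder's -y. The shut tab is at (520,283). In the scene crop the knob top is at (543,183) and the tab top at (250,240). The holder is near the detector, and there is clear space around it.

```bash
python3 - <<'E'
from h import *
g=dict(np.load('/tmp/top.npz')); s=dict(np.load('/tmp/scene.npz'))
T=lambda u,v,z: ray(g,225+u/3.6,175+v/3.6,z)
S=lambda u,v,z: ray(s,220+u/3.6,190+v/3.6,z)
C=[T(u,v,.012) for u,v in [(26,322),(70,30),(748,118),(712,418)]]
print(np.round(C,4)); 
for a,b in [(0,1),(3,2),(0,3),(1,2)]:
  d=C[b]-C[a]; print(np.linalg.norm(d),np.degrees(np.arctan2(d[1],d[0])))
print('knob',T(295,96,.130),S(543,184,.130)); print('axis',T(243,103,.088), S(572,216,.088))
print('tab top',T(519,278,.14),S(250,238,.14)); print('cap',T(228,241,.088),S(456,140,.088))
print('slot ends', T(524,222,.1),T(520,293,.1))
E
```

```text
[[ 0.4779  0.2352  0.012 ]
 [ 0.7014  0.2019  0.012 ]
 [ 0.6212 -0.311   0.012 ]
 [ 0.3969 -0.2744  0.012 ]]
0.22601232070955515 -8.469574208886351
0.22729854359684915 -9.276904292250967
0.5159811547803239 -99.02949641303431
0.5191729274241366 -98.88659190608797
knob [0.62047741 0.02497739 0.13      ] [0.62028012 0.0283779  0.13      ]
axis [0.6253539  0.06391378 0.088     ] [0.63432398 0.05298529 0.088     ]
tab top [ 0.4914064  -0.12304736  0.14      ] [ 0.49089373 -0.1239988   0.14      ]
cap [0.52670111 0.07568019 0.088     ] [0.5285101  0.08071029 0.088     ]
slot ends [ 0.53423989 -0.13154891  0.1       ] [ 0.48480102 -0.12727496  0.1       ]
```

Request:
{"method": "send_rows", "body": {"deltas": [[1,-0.24,-0.18,0,0,0,0],[1,-0.48,-0.36,0,0,0,0],[1,-0.72,-0.54,0,0,0,0],[1,-0.96,-0.72,0,0,0,0]]}}

```text
clock: 0.43
tcp_pos: [0.3243, 0.4916, 0.2418]
orientation: [-0.55, -3.093, 0.001]
contact_force: [1.4, 0.8, 0.6]
grip_width: 0.0857
```

Request:
{"method": "send_rows", "body": {"deltas": [[1,-0.24,-0.18,0,0,0,0],[1,-0.48,-0.36,0,0,0,0],[1,-0.72,-0.54,0,0,0,0],[1,-0.96,-0.72,0,0,0,0]]}}

```text
clock: 0.77
tcp_pos: [0.4149, 0.3515, 0.2421]
orientation: [-0.551, -3.093, 0.0]
contact_force: [0.9, -0.6, 0.0]
grip_width: 0.0854
```

Request:
{"method": "send_rows", "body": {"deltas": [[1,-0.24,-0.18,0,0,0,0],[1,-0.48,-0.36,0,0,0,0],[1,-0.72,-0.54,0,0,0,0],[1,-0.96,-0.72,0,0,0,0]]}}

```text
clock: 1.1
tcp_pos: [0.5054, 0.2117, 0.2422]
orientation: [-0.551, -3.093, 0.0]
contact_force: [0.6, 0.7, -0.5]
grip_width: 0.0858
```

Request:
{"method": "send_rows", "body": {"deltas": [[1,-0.15,-0.1,0,0,0,0.04],[1,-0.3,-0.2,0,0,0,0.08],[1,-0.45,-0.3,0,0,0,0.12],[1,-0.6,-0.4,0,0,0,0.16],[1,-0.7,-0.5,0,0,0,0.2],[1,-0.8,-0.6,0,0,0,0.24],[1,-0.9,-0.68,0,0,0,0.28],[1,-0.96,-0.72,0,0,0,0.31],[1,-0.96,-0.72,0,0,0,0.35],[1,-0.96,-0.72,0,0,0,0.39],[1,-0.96,-0.72,0,0,0,0.4335],[1,-0.96,-0.72,0,0,0,0.4335],[1,-0.96,-0.72,0,0,0,0.4335]]}}

```text
clock: 2.18
tcp_pos: [0.6025, 0.0627, 0.2419]
orientation: [-2.372, -2.059, 0.001]
contact_force: [0.3, -0.6, 0.3]
grip_width: 0.0854
```

```bash
python3 - <<'E'
from h import *
g=grab('wrist','w1.png'); o=r.get_obs()
M=R.from_rotvec(o['orientation']).as_matrix();print(o['clock'],o['tcp_pos'],o['joints'].round(2),'\n',M.round(3),np.degrees(np.arctan2(M[1,1],M[0,1])))
print('pred knob',proj(g,[.6204,.0265,.13]),'axis',proj(g,[.6273,.0619,.09]),'tab',proj(g,[.491,-.1235,.14]))
E
```

```text
2.2333 [0.60253044 0.06280915 0.24203341] [-0.62  0.4   0.55  1.76 -0.24  1.05 -0.13] 
 [[ 0.139  0.99  -0.001]
 [ 0.99  -0.139 -0.   ]
 [-0.    -0.    -1.   ]] -8.01718954361844
pred knob [[347.92985503 281.44965918]] axis [[347.3889198  219.98617635]] tab [[217.68461163 467.00357552]]
```

View pics/w1.png

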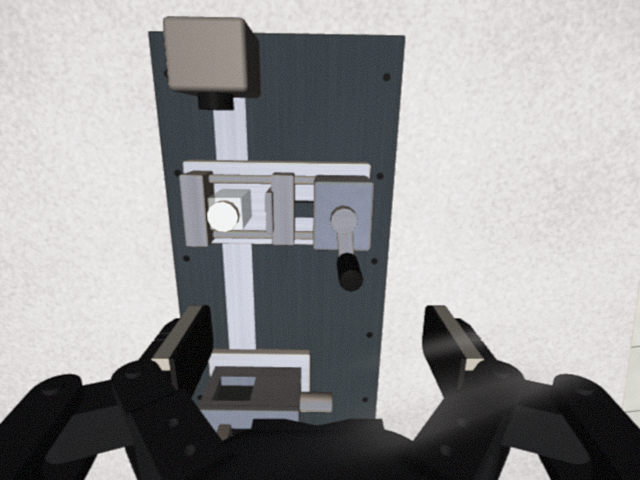

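The wrist view shows the knob with its top at about (350,279), the hub at (343,219), the cell cap at (223,216) and the gearbox corners. The predictions agree to within a few pixels. I'll refine these points next.

```bash
python3 - <<'E'
from h import *
g=dict(np.load('/tmp/wrist.npz'))
v=cv2.cvtColor(g['pixels'],cv2.COLOR_RGB2HSV)[...,2]
m=np.zeros_like(v); m[250:295,330:368]=(v[250:295,330:368]<38)
ys,xs=np.nonzero(m);print(xs.min(),xs.max(),ys.min(),ys.max(),len(xs))
bot=ys.max()
kt=ray(g,350,280,.13); print('knobtop',kt)
# cylinder: lowest silhouette = top rim near edge
top=[(x,y) for x,y in zip(xs,ys) if y>bot-14]; print('top blob centre',np.mean(top,0), ray(g,*np.mean(top,0),.13))
for z in (.085,.09,.095): print('hub',z,ray(g,343,219,z))
G=[ray(g,u,w,.078) for u,w in [(314,178),(373,178),(371,250),(314,249)]]
print(np.round(G,4),np.mean(G,0))
print('bands',[ray(g,u,w,.012).round(4) for u,w in [(405,37),(375,420)]])
E
```

```text
337 362 253 290 735
knobtop [0.62203386 0.02743464 0.13      ]
top blob centre [350.47940075 282.54307116] [0.62214865 0.02536737 0.13      ]
hub 0.085 [0.62406293 0.06188764 0.085     ]
hub 0.09 [0.62389127 0.06321746 0.09      ]
hub 0.095 [0.6237196  0.06454729 0.095     ]
[[0.6051 0.0975 0.078 ]
 [0.6526 0.0907 0.078 ]
 [0.6449 0.0292 0.078 ]
 [0.5963 0.037  0.078 ]] [0.62472493 0.0635871  0.078     ]
bands [array([0.7012, 0.2002, 0.012 ]), array([ 0.6349, -0.2194,  0.012 ])]
```

Request:
{"method": "send_rows", "body": {"deltas": [[1,-0.12,0.08,0.15,0,0,0.005],[1,-0.22,0.162,0.35,0,0,0.005],[1,-0.22,0.162,0.55,0,0,0.005],[1,-0.22,0.162,0.7,0,0,0.005],[1,-0.22,0.162,0.82,0,0,0.005],[1,-0.22,0.162,0.89,0,0,0.005],[1,-0.22,0.162,0.89,0,0,0.005],[1,-0.22,0.162,0.89,0,0,0.005]]}}

```text
clock: 2.9
tcp_pos: [0.6222, 0.0264, 0.109]
orientation: [-2.39, -2.039, 0.0]
contact_force: [0.6, -0.4, 0.3]
grip_width: 0.0855
```

Request:
{"method": "send_rows", "body": {"deltas": [[0,0,0,0,0,0,0],[0,0,0,0,0,0,0],[0,0,0,0,0,0,0],[0,0,0,0,0,0,0],[0,0,0,0,0,0,0],[0,0,0,0,0,0,0],[0,0,0,0,0,0,0],[0,0,0,0,0,0,0]], "squeeze": 60}}

```text
clock: 3.57
tcp_pos: [0.6222, 0.0265, 0.1092]
orientation: [2.391, 2.037, 0.001]
contact_force: [-1.3, -0.4, 4.7]
grip_width: 0.0161
```

```bash
python3 - <<'E'
from h import *
g=grab('wrist','w2.png'); o=r.get_obs()
M=R.from_rotvec(o['orientation']).as_matrix();print(o['clock'],o['tcp_pos'],o['contact_force'],o['moment'],o['grip_width'],np.degrees(np.arctan2(M[1,1],M[0,1])))
E
```

```text
3.6167 [0.62221086 0.0265024  0.10922646] [-1.45535436  0.8757763   4.92273929] [ 0.09269779  0.36122843 -0.03658803] 0.015997738788867157 -9.145463586509804
```

View pics/w2.png

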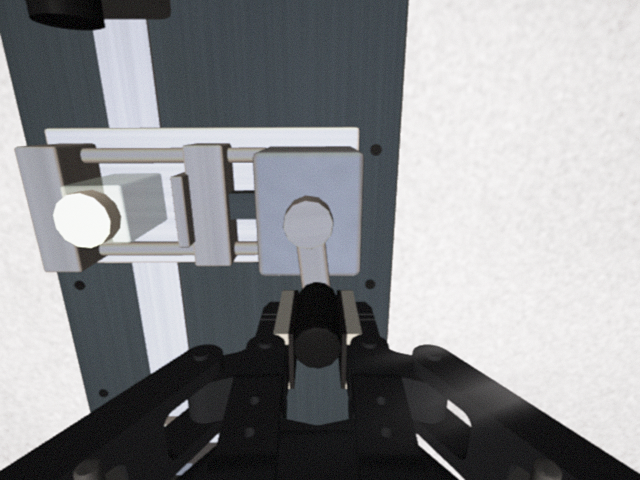

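The knob is between the pads at (318,330), 16 mm opening. The cell at (90,220) is standing by the fixed jaw and the sliding jaw face is at (180,210). Next I'll work out the arc.

```bash
python3 -c "
import numpy as np
t=np.radians(85.3)
for d in range(0,181,8):
  a=t+np.radians(d); print(d,round((35*np.sin(t)-35*np.sin(a))/150,3),round((35*np.cos(a)-35*np.cos(t))/150,3))"
```

```text
0 0.0 0.0
8 -0.0 -0.033
16 0.004 -0.065
24 0.012 -0.096
32 0.025 -0.126
40 0.042 -0.154
48 0.063 -0.179
56 0.087 -0.201
64 0.113 -0.22
72 0.143 -0.234
80 0.173 -0.245
88 0.205 -0.251
96 0.238 -0.252
104 0.27 -0.249
112 0.302 -0.242
120 0.332 -0.23
128 0.361 -0.214
136 0.387 -0.194
144 0.409 -0.171
152 0.429 -0.145
160 0.445 -0.117
168 0.456 -0.086
176 0.463 -0.054
```

Request:
{"method": "send_rows", "body": {"deltas": [[0,0,-0.016,0,0,0,0],[0,0,-0.033,0,0,0,0],[0,0.002,-0.05,0,0,0,0],[0,0.004,-0.065,0,0,0,0],[0,0.008,-0.08,0,0,0,0],[0,0.012,-0.096,0,0,0,0],[0,0.018,-0.111,0,0,0,0],[0,0.025,-0.126,0,0,0,0],[0,0.033,-0.14,0,0,0,0],[0,0.042,-0.154,0,0,0,0]]}}

```text
clock: 4.45
tcp_pos: [0.6003, 0.0356, 0.1092]
orientation: [2.391, 2.036, 0.0]
contact_force: [1.6, -3.4, 6.2]
grip_width: 0.0162
```

```bash
python3 - <<'E'
from h import *
g=grab('wrist','w3.png'); o=r.get_obs()
M=R.from_rotvec(o['orientation']).as_matrix();print(o['clock'],o['tcp_pos'],'tool F',M.T@o['contact_force'],o['grip_width'])
E
```

```text
4.5 [0.59978748 0.03602815 0.10915891] tool F [-3.09183867  0.58552691 -8.66389543] 0.01640294824992277
```

View pics/w3.png

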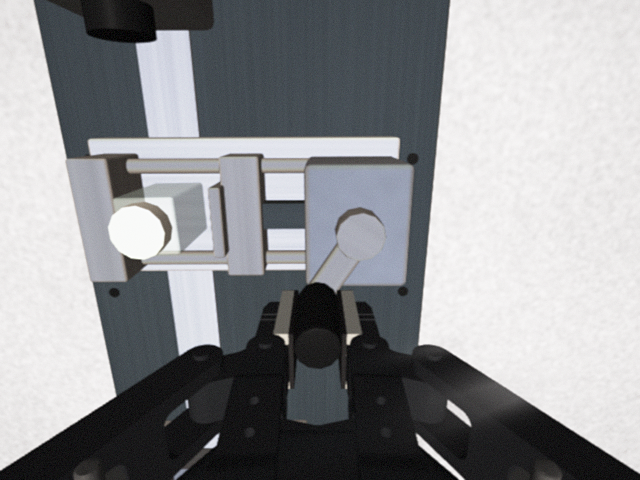

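The arm swung to about 125° with the knob still between the pads, and the jaw has moved. Continuing.

Request:
{"method": "send_rows", "body": {"deltas": [[0,0.01,-0.013,0,0,0,0],[0,0.021,-0.025,0,0,0,0],[0,0.045,-0.047,0,0,0,0],[0,0.071,-0.066,0,0,0,0],[0,0.101,-0.08,0,0,0,0],[0,0.131,-0.091,0,0,0,0],[0,0.163,-0.097,0,0,0,0]]}}

```text
clock: 5.08
tcp_pos: [0.5888, 0.0617, 0.1092]
orientation: [-2.392, -2.036, 0.003]
contact_force: [-1.3, -4.3, 10.0]
grip_width: 0.0162
```

Request:
{"method": "send_rows", "body": {"deltas": [[0,0.033,-0.001,0,0,0,0],[0,0.065,0.002,0,0,0,0],[0,0.097,0.009,0,0,0,0],[0,0.127,0.021,0,0,0,0],[0,0.156,0.037,0,0,0,0],[0,0.182,0.057,0,0,0,0]]}}

```text
clock: 5.58
tcp_pos: [0.6011, 0.0883, 0.1091]
orientation: [-2.39, -2.036, 0.004]
contact_force: [-3.8, -2.1, 10.9]
grip_width: 0.0163
```

```bash
python3 - <<'E'
from h import *
g=grab('wrist','w4.png'); o=r.get_obs()
M=R.from_rotvec(o['orientation']).as_matrix();print(o['clock'],o['tcp_pos'],'tool F',M.T@o['contact_force'],o['grip_width'])
E
```

```text
5.6333 [0.60210209 0.08913319 0.10913005] tool F [-0.09400734 -1.68908429 -8.18050644] 0.016533347641449137
```

View pics/w4.png

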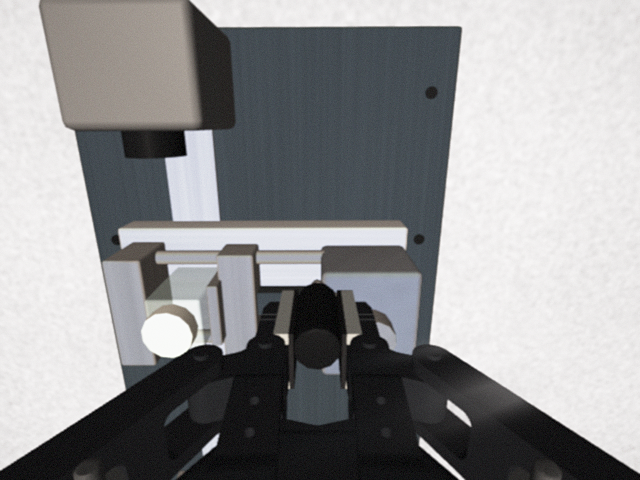

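The jaw is nearly at the cell, with the crank at about 221°. I'll go on to about 245°, then in small steps while reading the force.

Request:
{"method": "send_rows", "body": {"deltas": [[0,0.011,0.011,0,0,0,0],[0,0.022,0.023,0,0,0,0],[0,0.042,0.049,0,0,0,0],[0,0.058,0.077,0,0,0,0],[0,0.058,0.077,0,0,0,0]]}}

```text
clock: 6.05
tcp_pos: [0.6148, 0.0955, 0.1091]
orientation: [-2.39, -2.037, 0.002]
contact_force: [-1.0, -0.1, 9.2]
grip_width: 0.0164
```

Request:
{"method": "send_rows", "body": {"deltas": [[0,0.006,0.015,0,0,0,0],[0,0.011,0.031,0,0,0,0],[0,0.011,0.031,0,0,0,0]]}}

```text
clock: 6.3
tcp_pos: [0.6192, 0.0964, 0.1091]
orientation: [-2.39, -2.036, 0.002]
contact_force: [-2.0, 0.6, 10.0]
grip_width: 0.0165
```

Request:
{"method": "send_rows", "body": {"deltas": [[0,0.004,0.016,0,0,0,0],[0,0.004,0.016,0,0,0,0],[0,0.004,0.016,0,0,0,0]]}}

```text
clock: 6.55
tcp_pos: [0.6215, 0.0966, 0.1091]
orientation: [-2.39, -2.036, 0.002]
contact_force: [-0.8, 0.9, 10.9]
grip_width: 0.0161
```

Request:
{"method": "send_rows", "body": {"deltas": [[0,0.003,0.016,0,0,0,0],[0,0.003,0.016,0,0,0,0]]}}

```text
clock: 6.72
tcp_pos: [0.6229, 0.0967, 0.109]
orientation: [-2.388, -2.035, 0.005]
contact_force: [-5.2, 0.1, 12.7]
grip_width: 0.0162
```

Request:
{"method": "send_rows", "body": {"deltas": [[0,0.001,0.016,0,0,0,0],[0,0.001,0.016,0,0,0,0]]}}

```text
clock: 6.88
tcp_pos: [0.6237, 0.0968, 0.1089]
orientation: [-2.386, -2.034, 0.009]
contact_force: [-10.7, 1.1, 17.4]
grip_width: 0.0163
```

Request:
{"method": "send_rows", "body": {"deltas": [[0,0,0.016,0,0,0,0],[0,0,0.016,0,0,0,0]]}}

```text
clock: 7.05
tcp_pos: [0.6244, 0.0968, 0.1087]
orientation: [-2.383, -2.032, 0.012]
contact_force: [-16.6, 0.5, 21.7]
grip_width: 0.0165
```

The knob force has risen to about 16 N at roughly 4.6 rad, so it is clamped. I'll ease the push off, release, and rise to check.

Request:
{"method": "send_rows", "body": {"deltas": [[0,0,-0.012,0,0,0,0],[0,0,-0.018,0,0,0,0],[0.3,0,-0.018,0,0,0,0],[0.6,0,-0.018,0,0,0,0],[0.6,0,-0.018,0,0,0,0],[0.6,0,-0.018,0,0,0,0],[0.6,0,-0.018,0,0,0,0]]}}

```text
clock: 7.63
tcp_pos: [0.6268, 0.0962, 0.1083]
orientation: [-2.391, -2.037, 0.001]
contact_force: [0.3, 0.5, 0.3]
grip_width: 0.0513
```

Request:
{"method": "send_rows", "body": {"deltas": [[1,0,0,-0.15,0,0,0],[1,0,0,-0.35,0,0,0],[1,-0.1,0,-0.55,0,0,0],[1,-0.3,-0.1,-0.65,0,0,0],[1,-0.5,-0.2,-0.65,0,0,0],[1,-0.5,-0.2,-0.65,0,0,0]]}}

```text
clock: 8.13
tcp_pos: [0.5829, 0.0196, 0.2076]
orientation: [2.399, 2.026, -0.002]
contact_force: [0.6, -2.0, -0.3]
grip_width: 0.0852
```

```bash
python3 - <<'E'
from h import *
g=grab('wrist','w5.png'); o=r.get_obs()
M=R.from_rotvec(o['orientation']).as_matrix();print(o['clock'],o['tcp_pos'],'tool F',M.T@o['contact_force'],o['grip_width'],'\n',M.round(3))
print('tab pred',proj(g,[.491,-.1235,.14]),'axis',proj(g,[.625,.063,.09]))
E
```

```text
8.1833 [0.58410633 0.02284855 0.20699681] tool F [ 0.57166734  0.17936696 -0.04170356] 0.08551126704289232 
 [[ 0.165  0.986 -0.   ]
 [ 0.986 -0.165 -0.   ]
 [-0.    -0.    -1.   ]]
tab pred [[224.30342805 463.6083368 ]] axis [[367.00757542 165.08776769]]
```

View pics/w5.png

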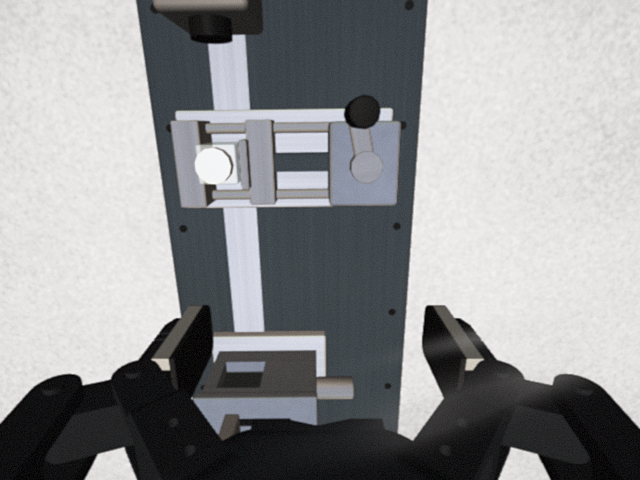

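The cap at (213,166) sits tightly between the fixed jaw and the sliding jaw pad (240,165). The knob at (362,112) is on the far side of the hub (367,165), so the crank is at about 265° and the clamp has closed. Next is the tab. I'll hover where the wrist camera sees it.

Request:
{"method": "send_rows", "body": {"deltas": [[1,-0.17,-0.05,-0.07,0,0,0],[1,-0.34,-0.1,-0.13,0,0,0],[1,-0.51,-0.14,-0.2,0,0,0],[1,-0.68,-0.187,-0.26,0,0,0]]}}

```text
clock: 8.52
tcp_pos: [0.5417, -0.0695, 0.2454]
orientation: [-2.39, -2.039, 0.0]
contact_force: [0.3, 0.0, -0.2]
grip_width: 0.0855
```

Request:
{"method": "send_rows", "body": {"deltas": [[1,-0.17,-0.05,0,0,0,0],[1,-0.34,-0.1,0,0,0,0],[1,-0.51,-0.14,0,0,0,0],[1,-0.68,-0.187,0,0,0,0],[1,-0.68,-0.187,0,0,0,0],[1,-0.68,-0.187,0,0,0,0]]}}

```text
clock: 9.02
tcp_pos: [0.4976, -0.1665, 0.2452]
orientation: [-2.394, -2.034, 0.0]
contact_force: [0.9, -0.4, -0.5]
grip_width: 0.0857
```

```bash
python3 - <<'E'
from h import *
g=grab('wrist','w6.png'); o=r.get_obs()
M=R.from_rotvec(o['orientation']).as_matrix();print(o['clock'],o['tcp_pos'],'tool F',M.T@o['contact_force'],o['grip_width'],'\n',M.round(3))
print('tab pred',proj(g,[.491,-.1235,.14]))
E
```

```text
9.0667 [ 0.49824609 -0.16511498  0.24506059] tool F [ 0.48389445 -0.45243344  0.82962725] 0.08561587742249813 
 [[ 0.159  0.987 -0.   ]
 [ 0.987 -0.159  0.   ]
 [ 0.    -0.    -1.   ]]
tab pred [[295.77350732 180.7099812 ]]
```

View pics/w6.png

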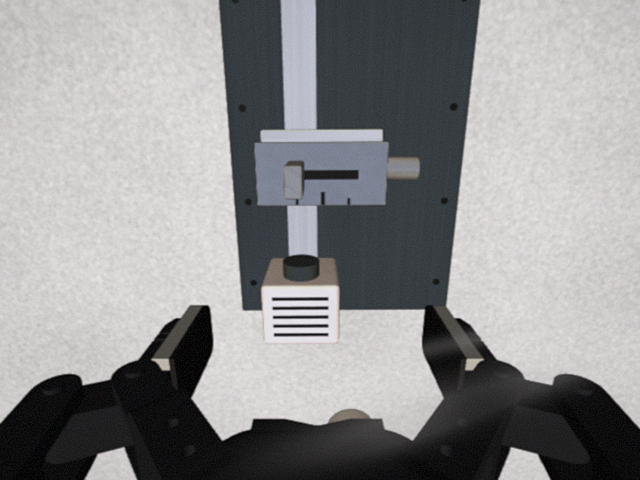

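The shut tab is at about (293,180). The tick marks are at (297,201) shut, (322,198) half and (349,201) open, and the slot runs along x to (358,174).

```bash
python3 - <<'E'
from h import *
g=dict(np.load('/tmp/wrist.npz')); im=g['pixels'].astype(int)
for n,p,z in [('shut',(297,201),.1),('half',(322,198),.1),('open',(349,201),.1),('slotend',(358,174.5),.1),('housL',(256,174),.1),('housR',(387.5,173),.1)]:
    print(n,ray(g,*p,z).round(4))
gr=im.sum(2)//3
print(gr[175,276:312]);print(gr[185,276:312]);print(gr[155:206,291])
for p in [(284,180),(302,180),(292.5,165),(292.5,197)]: print(p,ray(g,*p,.14).round(4))
E
```

```text
shut [ 0.4857 -0.1446  0.1   ]
half [ 0.5053 -0.1454  0.1   ]
open [ 0.5255 -0.1512  0.1   ]
slotend [ 0.5351 -0.1321  0.1   ]
housL [ 0.4588 -0.1191  0.1   ]
housR [ 0.5573 -0.1346  0.1   ]
[131 136 136 136 132 136 133 128 127 140 147 142 145 145 150 147 148 145
 148 140 145 141 140 135 126 101  59  46  40  28  28  32  28  27  27  25]
[133 133 135 138 139 138 136 121 113 134 142 143 145 141 144 147 146 145
 150 144 147 148 146 147 140 105  63  58 102 127 131 127 135 136 132 135]
[132 135 133 134 135 116  74  61  66  64  83 124 140 144 138 138 140 138
 143 145 147 146 144 141 150 148 142 149 147 147 147 142 147 137 140 145
 146 151 150 146 147 144 143 125 111 132 138 130 133 129 138]
(284, 180) [ 0.4835 -0.1218  0.14  ]
(302, 180) [ 0.4951 -0.1237  0.14  ]
(292.5, 165) [ 0.4907 -0.1132  0.14  ]
(292.5, 197) [ 0.4869 -0.1337  0.14  ]
```

Request:
{"method": "send_rows", "body": {"deltas": [[1,0.13,-0.05,0.1,0,0,0],[1,0.261,-0.104,0.2,0,0,0],[1,0.261,-0.104,0.35,0,0,0],[1,0.261,-0.104,0.5,0,0,0],[1,0.261,-0.104,0.65,0,0,0],[1,0.261,-0.104,0.77,0,0,0],[1,0.261,-0.104,0.85,0,0,0],[1,0.261,-0.104,0.85,0,0,0],[1,0.261,-0.104,0.85,0,0,0]]}}

```text
clock: 9.82
tcp_pos: [0.4889, -0.1232, 0.1173]
orientation: [-2.388, -2.039, 0.002]
contact_force: [-0.2, -1.1, -0.2]
grip_width: 0.0856
```

Request:
{"method": "send_rows", "body": {"deltas": [[0,0,0,0,0,0,0],[0,0,0,0,0,0,0],[0,0,0,0,0,0,0],[0,0,0,0,0,0,0],[0,0,0,0,0,0,0],[0,0,0,0,0,0,0],[0,0,0,0,0,0,0],[0,0,0,0,0,0,0]], "squeeze": 60}}

```text
clock: 10.48
tcp_pos: [0.4883, -0.1244, 0.1182]
orientation: [-2.391, -2.037, 0.0]
contact_force: [-2.8, 0.9, 6.4]
grip_width: 0.0115
```

```bash
python3 - <<'E'
from h import *
o=r.get_obs()
M=R.from_rotvec(o['orientation']).as_matrix();print(o['clock'],o['tcp_pos'],'tool F',M.T@o['contact_force'],o['grip_width'],'u',o['tcp_pos']@[.9877,-.1564,0])
E
```

```text
10.4833 [ 0.48825557 -0.12441511  0.11816428] tool F [ 0.49330873 -2.89080492 -6.38427443] 0.011507994069899488 u 0.5017085478609336
```

Request:
{"method": "send_rows", "body": {"deltas": [[0,0,0.02,0,0,0,0],[0,0,0.04,0,0,0,0],[0,0,0.06,0,0,0,0],[0,0,0.08,0,0,0,0],[0,0,0.1,0,0,0,0],[0,0,0.12,0,0,0,0],[0,0,0.14,0,0,0,0],[0,0,0.14,0,0,0,0],[0,0,0.14,0,0,0,0]]}}

```text
clock: 11.23
tcp_pos: [0.5077, -0.1274, 0.1181]
orientation: [-2.389, -2.035, 0.002]
contact_force: [-8.8, 2.4, 12.5]
grip_width: 0.0111
```

```bash
python3 - <<'E'
from h import *
g=grab('wrist','w7.png');o=r.get_obs()
M=R.from_rotvec(o['orientation']).as_matrix();print(o['clock'],o['tcp_pos'],'tool F',M.T@o['contact_force'],o['grip_width'],'u',o['tcp_pos']@[.9877,-.1564,0],'\n',M.round(3))
print(proj(g,[.5053,-.1454,.1]))
E
```

```text
11.2833 [ 0.50758684 -0.12747202  0.118129  ] tool F [  1.27668974  -8.23990215 -12.91520715] 0.011260016816693112 u 0.5212801415746963 
 [[ 0.159  0.987 -0.004]
 [ 0.987 -0.159  0.002]
 [ 0.001 -0.004 -1.   ]]
[[317.24694193 334.09175299]]
```

View pics/w7.png

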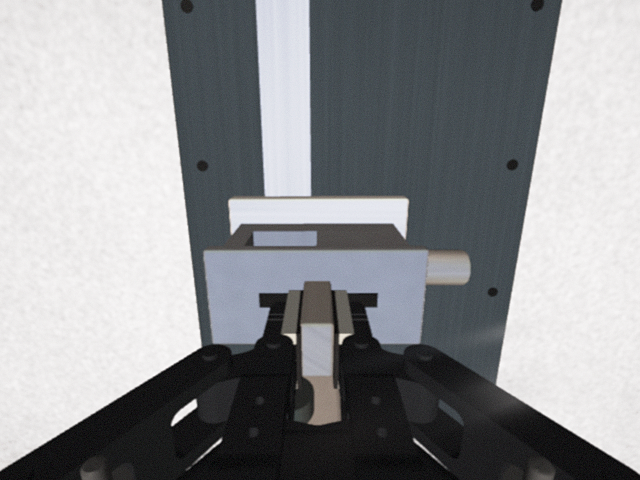

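The tab at (317,330) is held between the pads. The slot below it runs from 259 to 377, so its centre, 318, is about in line with the tab. I'll compute how far this is from half travel.

```bash
python3 - <<'E'
from h import *
g=dict(np.load('/tmp/wrist.npz'));U=np.array([.9877,-.1564,0])
gr=g['pixels'].astype(int).sum(2)//3
print(gr[300,252:268],gr[300,368:386]); print(gr[315,280:356])
a,b=ray(g,259,300,.1),ray(g,377.5,300,.1);print('slot',a@U,b@U,(a+b)@U/2)
h=ray(g,205.5,280,.1)@U,ray(g,425.5,280,.1)@U;print('housing',h,np.mean(h))
for z,v in((.14,315),): print('tab top edges',ray(g,303,v,z)@U,ray(g,332,v,z)@U)
T=g['rvec']; o=r.get_obs(); print('tcp u',o['tcp_pos']@U, 'tcp px',proj(g,o['tcp_pos']))
E
```

```text
[163 167 167 169 165 165 147  76  38  30  21  31  32  32  25  35] [ 37  27  26  29  32  27  29  27  37 113 166 171 167 169 168 167 169 166]
[ 28  28  31  55  78  96  92  98  97  97  95  99  96  98  96 101  99  86
  38   9  30  60  88  79  85  84  83  79  83  90  86  92  84  79  88  80
  89  84  82  86  84  83  84  86  89  87  84  86  84  82  79  77  51  30
  16  13  32  70  92  99  99  98  94  97  95 102  94  97  90 103  86  55
  29  22  35  33]
slot 0.4951743036736182 0.5494980593064042 0.5223361814900113
housing (np.float64(0.47156085147447574), np.float64(0.5705920419859895)) 0.5210764467302326
tab top edges 0.5172861536361693 0.5271715021869087
tcp u 0.5212801415746963 tcp px [[315.53468751 319.98484007]]
```

Request:
{"method": "send_rows", "body": {"deltas": [[0,0,0.004,0,0,0,0],[0,0,0.004,0,0,0,0],[0,0,0.004,0,0,0,0],[0,0,0.004,0,0,0,0],[0,0,0.004,0,0,0,0],[0,0,0.004,0,0,0,0]]}}

```text
clock: 11.78
tcp_pos: [0.508, -0.1275, 0.1181]
orientation: [-2.389, -2.035, 0.002]
contact_force: [-8.1, 2.1, 12.7]
grip_width: 0.0114
```

```bash
python3 - <<'E'
from h import *
s=grab('scene');o=r.get_obs();M=R.from_rotvec(o['orientation']).as_matrix()
print(o['clock'],'u',o['tcp_pos']@[.9877,-.1564,0],M.T@o['contact_force'],o['grip_width'])
a=cv2.resize(s['pixels'][190:350,220:430],None,fx=3.6,fy=3.6,interpolation=2)
cv2.imwrite('pics/s3.png',a[:,:,::-1])
E
```

```text
11.8333 u 0.5217196400689151 [  0.92872875  -8.92351113 -12.55248724] 0.010893152965739885
```

View pics/s3.png

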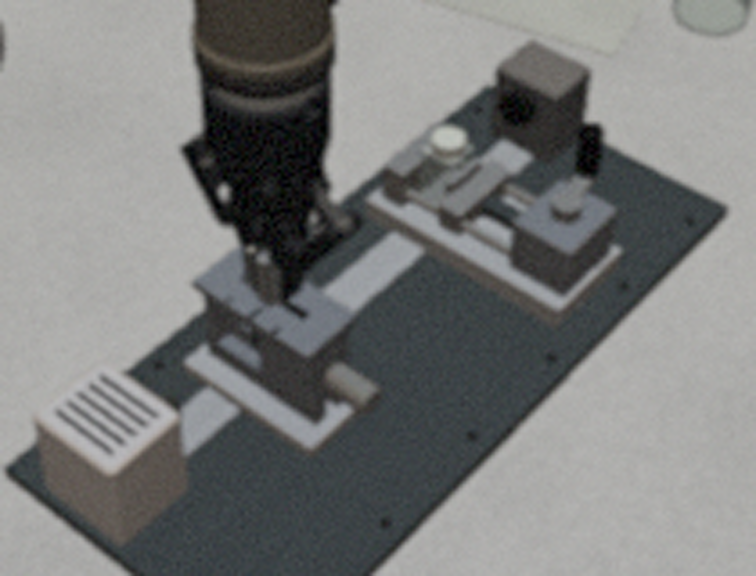

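The shutter tab at (265,275) is in line with the longer half mark, and the spring force is 8.9 N against the 9 N expected there. The jaw is closed on the cell, with the cap at (447,142) and the knob at (588,150). Handing in.

```bash
python3 -c "
from bench import r
r.hand_in()"
```

```text
the job is handed in; nothing more can be done
```

I clamped the cell first, then opened the shutter to half travel. The job was handed in at about 11.8 s with the fingers still holding the tab.

**Clamp:** I turned the crank clockwise by the knob from about 1.5 to about 4.6 rad, until the force at the knob reached about 16 N. That is above the 5–8 N asked for, so the clamp is tighter than needed. I then eased off and let go. The wrist and scene pictures afterwards show the cell held between both jaws and the crank where I left it.

**Shutter:** I gripped the tab from above at 60 N and slid it about 20.0 mm by the tool readings.
- **Force:** the last spring reading was 8.9 N, against 9 N expected at half.
- **Position:** before a last move of about 0.4 mm, the wrist picture put the tab within about 0.2 mm of the slot centre. The slot centre and the half tick agree to about 0.5 mm. The tool's own position and the picture disagreed by under 1 mm, which is within the camera calibration error.

**Other readings:** the upward force on the tool was higher than I expected while gripping, up to 22 N on the knob and about 13 N on the tab. I put it down to the pads swinging forward as they close, and it is well below the limits. I did not go near the beaker, bottle or meter, and I did not take a final measurement of where they stand.

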